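# Uncover an instrument tray and slide it into the corner stop

## Task

Lift the lid off the steel instrument tray by its knob and lay it gently, knob up, in the middle of the blue mat. Then slide the open tray flat along the worktop, without lifting it, right into the aluminium corner stop, so that one long side is flush against the long rail and one end is flush against the short rail. Keep the dish lying in the tray, and do not disturb the flask, the bottle and the beaker.

Things in the scene. Friction and masses are not known exactly. Their poses are not given: they have to be found in the camera images.
- tray: open rectangular stainless tray, 96 (x) x 140 (y) x 45 mm high outside, walls and floor 3 mm, straight walls, 0.45 kg, too wide to grasp across; loose on the worktop. Origin: centre of its underside; z up, y along its long sides
- lid: loose stainless lid of the tray, plate 102 (x) x 146 (y) x 3 mm; a locating rim 6 mm deep under the plate drops into the tray with about 4 mm play; 0.22 kg. Origin: centre of the underside of that rim (on the tray 39 mm above the tray's origin; lying on a surface it is at that surface); z up, plate top at z = 9 mm
- knob (a point): centre of the black mushroom knob on the lid: head 30 mm in diameter, 25 to 39 mm above the lid's origin, domed to 45 mm; stem 18 mm in diameter below it. This point is 32 mm above the lid's origin; axes as the lid
- mat: blue plastic mat fixed on the worktop, 160 x 160 x 3 mm. Origin: centre of its underside
- stop: aluminium corner stop fixed to the worktop: two rails 25 mm high, 14 mm thick, at a right angle. Origin: inner corner of the rails at worktop level. Long rail: 145 mm along -y, inner face at x = 0; short rail: 100 mm along -x, inner face at y = 0. The tray belongs at x < 0, y < 0 (near side of the long rail, right of the short one); when home its centre is at x = -48, y = -70 mm
- dish: round glass dish, 65 mm in diameter and 16 mm high, lying loose in the tray under the lid. Origin: centre of its underside
- flask: conical flask with black bung and pale yellow content, 62 mm in diameter, 119 mm high, loose bystander. Origin: centre of its underside
- bottle: small amber bottle with white cap, 52 mm in diameter, 118 mm high, loose bystander. Origin: centre of its underside
- beaker: empty glass beaker, 56 mm wide, 70 mm high, loose bystander. Origin: centre of its underside

How it is judged (in metres and radians):
On the way, in this order (a step that is already met when the one before it is completed fails the run):
1. the lid is lifted clear of the tray, which stays behind on the worktop (z of lid in the frame of tray above 0.055 m and height (world z) of tray below 0.005 m), for 0.1 s.
2. the lid lies at rest and released on the mat, knob up, its centre within 45 mm of the mat's centre (horizontal distance between lid and mat below 0.045 m and z of lid in the frame of mat below 0.008 m and angle between lid's own z axis and vertical below 0.06 rad and contact force between the fingers and lid below 0.1 N and linear speed of lid below 0.02 m/s), for 0.2 s.
At the end, for the whole second after the job is handed in: The lid lies flat on the mat, knob up, released, its centre within 45 mm of the mat's centre. The tray stands flat on the worktop in the corner stop, with less than 6 mm left to either rail and its long side parallel to the long rail within 0.06 rad, at rest. The dish lies flat in the tray (all of step 2 and x of tray in the frame of stop between -0.054 and -0.04 m and y of tray in the frame of stop between -0.076 and -0.062 m and angle between the y axis of tray and the y axis of stop, either way round below 0.06 rad and height (world z) of tray below 0.005 m and angle between tray's own z axis and vertical below 0.05 rad and linear speed of tray below 0.01 m/s and z of dish in the frame of tray below 0.02 m and horizontal distance between dish and tray below 0.05 m and angle between dish's own z axis and vertical below 0.1 rad); the robot touches nothing.
It fails at once if the lid is dropped (falls from more than about 2 cm) (linear speed of lid above 0.6 m/s and contact force between each of the arm, the fingers and lid below 0.01 N).
It fails at once if the tray is lifted (more than 15 mm) or tipped (more than 0.2 rad) (height (world z) of tray above 0.015 m or angle between tray's own z axis and vertical above 0.2 rad).
It fails at once if the flask, bottle or beaker is moved more than 3 cm or tipped over (distance of any of flask, bottle, beaker from where it was at the start of the episode above 0.03 m or angle between any of flask, bottle, beaker's own z axis and vertical above 0.3 rad).
It also fails if it takes over 67 s, if anything falls off the work surface, if the arm or the gripper's body presses on something with over 40 N, if the wrist force passes 120 N, or if a joint passes its speed limit or range.

## Robot

A 6-joint arm with a two-finger parallel gripper is mounted at the origin on a cart in front of the work surface, level with it; the furniture and walls round the work are solid. World frame = base frame: x ahead of the robot, y to its left, z up, the work surface at z = 0. Lengths are in mm, angles in rad, forces in N, time in s.
With the tool pointing down it reaches from about 400 to 925 mm from the base axis. Payload 12.5 kg.
Tool frame: the origin (TCP) lies at the very end of the fingers, on their centre line; the grasp point (between the pads) lies behind it (env.grip_depth is the z of the grasp point in the tool frame, in mm); z points along the fingers, y is the line along which they close (so a half turn about z gives the same grasp; the last joint's range is limited). The gripper opens to 95 mm and grips with 3 to 60 N. Pads are 20 mm wide; open, the fingers measure 119 mm over their backs; the gripper's body (75 mm by 180 mm) begins 59 mm behind the grasp point.
Start: joints at [1.109, 0.491, 1.559, -0, 1.092, -0.106], TCP at [217.697, 585.879, 214.661] pointing down, gripper open.
Joint ranges: [-3.1, 3.1], [-0.84, 2.19], [0.05, 2.79], [-1.13, 4.28], [0.06, 2.93], [-2.69, 2.69]. Speed limits (rad/s): [2.22, 2.22, 2.79, 3.14, 3.14, 3.14].

## Interface

Orientations are given as [roll, pitch, yaw] about the fixed x, y, z axes, in that order (R = Rz(yaw) Ry(pitch) Rx(roll)).
In Python, from cell import env, optics gives the robot as it stands.
- The arm moves only by the tool step_arm, never from a script. Its argument "moves" is a list of rows, each an object of numbers: "tx", "ty", "tz": the shift along the tool's x, y, z in mm; "roll": the turn about the tool's z in rad. In form: [{"tx": .., "ty": .., "tz": .., "roll": ..}, ...]. A call has 1 to 12 rows; each row is the pose to reach, as a shift and turn from the pose commanded when the call began, along the tool's axes at that moment; what a row does not reach only later rows make up. A row lasts 1/12 s, in which the tool goes at most 41.7 mm and 7.16 degrees, less where a joint would pass 70% of its speed; a pose out of reach is approached as far as the arm can. A call with a gripper value outside its range is refused whole. "grip" is the finger opening in mm, from 0 to 95.1, set as the call begins (left out, the last holds). The fingers move at their own pace and stop on an object; the grip force is fixed at half the most. Time passes only in rows, so rows that repeat a pose let the fingers close. It gives the time, the measured TCP pose, the force, the opening and the grip force at its end, in the units of the state.
- env.state(): the state, without advancing time (a new reading comes with each control period).
- optics.read_camera(name): name is "side" or "top"; returns a dict with "pixels" (400x640x3 uint8, blue, green, red), "mtx" (3x3 intrinsics, pixels), "view" (4x4, takes a point from world to camera coordinates). Camera axes: x right, y down, z forward; pixel columns grow to the right and rows downward; lengths in mm; the calibration is good to about 2 mm. A picture is of the moment at which its call begins. There is no depth.
- env.job_done(): hands the job in; it is judged then, once.
The state is a dict: "t": time; "joints": joint angles; "qvel": joint speeds; "tau": joint torques, N m; "eef_pos": TCP position; "tcp_rot": TCP orientation; "ft_force": force on the tool from outside, world axes, zero at the start; "moment": the same for the moment, N m; "opening": opening from 0.0 (shut) to 1.0 (fully open); "grip_force": force on a finger pad.
Only numpy, scipy, OpenCV 4.12 (cv2) and the standard library are available. Lean on these libraries where they do the work, as an engineer would, in place of code of your own. Each camera call takes 0.05 s, during which the arm holds its last target. There are 200 camera calls.

## Working session

There is one attempt and no reset: what is moved stays moved. The work goes in short steps, Python scripts to look and compute and a tool call to move; the robot and the scene stay as the last step left them, time stands still between calls to the robot, and variables do not carry over. Pictures are saved under pics/ and viewed, at most 10 in all, crops included, and the job is handed in when it is done.

Besides the shell and the picture viewer there is one more tool, called after "Call:" as name(argument=value, ...) on one line, values as JSON. step_arm: Moves the arm, as the interface text tells. Its arguments: {"type":"object","properties":{"moves":{"type":"array"},"grip":{"type":"number"}},"required":["moves"]}

```bash
mkdir -p pics; ls; python3 - <<'E'
from cell import env, optics
import cv2
for n in("top","side"):
    c=optics.read_camera(n); cv2.imwrite(f"pics/{n}1.png",c["pixels"]); print(c["mtx"].tolist(),c["view"].tolist())
print(env.state(),env.grip_depth)
E
```

```text
pics
[[423.12241495579195, 0.0, 323.3691835918849], [0.0, 423.12241495579195, 198.65945534314145], [0.0, 0.0, 1.0]] [[-0.0007045227270016756, -0.9998470460626118, -0.01747535772443428, 10.914337073431271], [-0.9920098745693485, 0.002903449172422968, -0.12612683592245097, 595.0683612454097], [0.1261582831392091, 0.017246868201878394, -0.9918601882990337, 1173.9027032699503], [0.0, 0.0, 0.0, 1.0]]
[[386.98770568020205, 0.0, 316.86952216561036], [0.0, 386.98770568020205, 198.66489566628601], [0.0, 0.0, 1.0]] [[-0.9537964339918495, -0.2998520781688108, -0.019002466215635415, 530.2740592215872], [-0.1694585845482759, 0.5890994466775407, -0.790092165539635, 174.04912139885488], [0.24810512011509517, -0.7503669589887741, -0.6126934602479558, 782.2356298579193], [0.0, 0.0, 0.0, 1.0]]
{'t': 0.1, 'joints': array([ 1.10943826e+00,  4.91493328e-01,  1.55939348e+00, -5.40821305e-06,
        1.09168393e+00, -1.05560150e-01]), 'qvel': array([-0.00065858, -0.00219713, -0.00232609,  0.000814  ,  0.00027646,
        0.00065663]), 'tau': array([ 1.83835524e-03, -6.13622403e+01, -2.58602196e+01,  6.92824298e-02,
        4.70383535e-02, -7.11186613e-05]), 'eef_pos': array([217.57267312, 585.67971672, 214.12216497]), 'tcp_rot': array([-3.14061951e+00, -9.82849115e-05,  2.78579718e+00]), 'ft_force': array([ 0.33512868, -0.43304836,  0.05864767]), 'moment': array([-0.08130018, -0.00755737, -0.05228465]), 'grip_force': 0.0, 'opening': 0.9988747481902099} -18.8
```

View pics/top1.png

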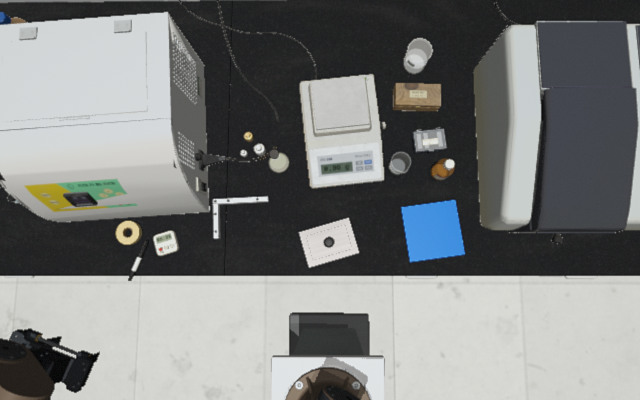

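View pics/side1.png

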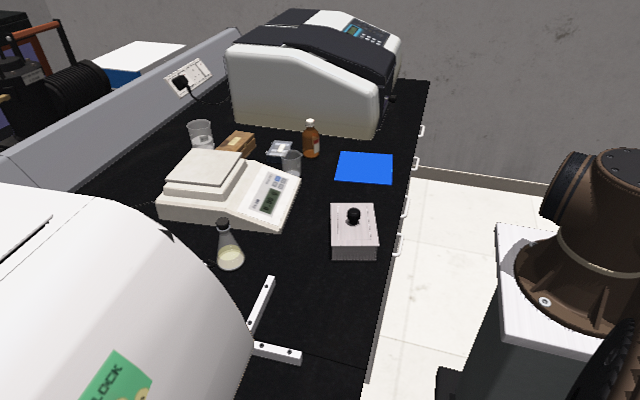

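Top view shows the stop's corner at about (214,200), the lid at about (329,242) with its knob, and the mat at about (433,231). The flask is at (280,160), the beaker at (400,162) and the bottle at (443,170). Next I'll enlarge.

```bash
python3 - <<'E'
import cv2,numpy as np
t=cv2.imread("pics/top1.png")
a=cv2.resize(t[190:270,205:285],None,fx=5,fy=5,interpolation=cv2.INTER_CUBIC)
b=cv2.resize(t[200:280,290:370],None,fx=5,fy=5,interpolation=cv2.INTER_CUBIC)
cv2.imwrite("pics/crop1.png",np.hstack([a,b]))
m=((t[:,:,0].astype(int)-t[:,:,2])>100).astype(np.uint8); m[:150]=0;m[:,:380]=0
c=max(cv2.findContours(m,0,2)[0],key=cv2.contourArea);print(cv2.minAreaRect(c))
E
```

```text
((432.51104736328125, 230.57337951660156), (56.17158508300781, 56.221031188964844), 81.46923065185547)
```

View pics/crop1.png

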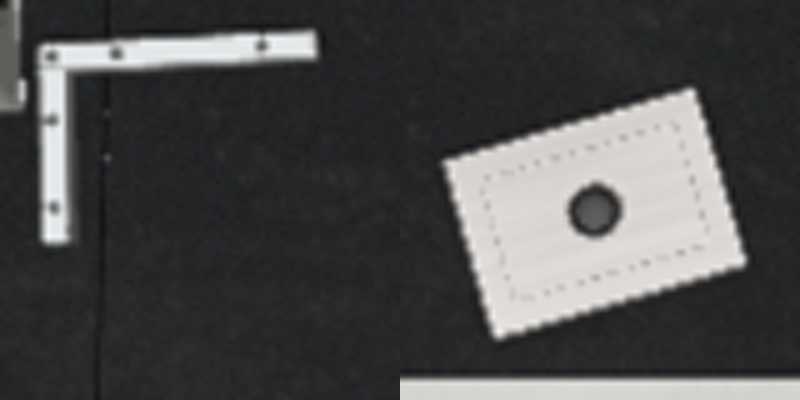

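The crop shows the rail's inner corner at (68,71), with ends at (318,59) and (72,243). The lid corners are at (443,160), (695,88), (747,265) and (497,340), and the knob is at (595,210).

```bash
cat > h.py <<'E'
import numpy as np, cv2
from cell import env, optics
def ray(c,uv,z):
    R=c["view"][:3,:3];t=c["view"][:3,3]; o=-R.T@t
    d=R.T@np.linalg.solve(c["mtx"],[uv[0],uv[1],1.]); return (o+d*(z-o[2])/d[2])[:2]
def proj(c,p):
    q=c["view"][:3,:3]@np.array(p,float)+c["view"][:3,3]; q=c["mtx"]@q; return q[:2]/q[2]
E
python3 - <<'E'
from h import *
c=optics.read_camera("top"); s=optics.read_camera("side")
A=lambda u,v:((u-2)/5+205,(v-2)/5+190); B=lambda u,v:((u-2)/5+290,(v-2)/5+200)
P=[ray(c,A(*p),25) for p in[(68,71),(318,59),(72,243)]]
print("stop",np.round(P,1),[np.linalg.norm(P[i]-P[0]) for i in(1,2)], [np.degrees(np.arctan2(*(P[i]-P[0])[::-1])) for i in (1,2)])
L=np.array([ray(c,B(*p),48) for p in[(43,160),(295,88),(347,265),(97,340)]])
print("lid",np.round(L,1),L.mean(0),[np.linalg.norm(L[i]-L[i-1]) for i in range(4)],[np.degrees(np.arctan2(*(L[i]-L[i-1])[::-1])) for i in range(4)])
print("knob",ray(c,B(195,210),78))
m=ray(c,(432.5,230.6),3);print("mat",m)
print("flask..",[ray(c,p,z) for p,z in(((280,162),20),((400,163),35),((441,172),50))])
print("side proj knob",proj(s,[*ray(c,B(195,210),78),78]),"stop",proj(s,[*P[0],25]),proj(s,[*P[1],25]),"mat",proj(s,[*m,3]))
E
```

```text
stop [[582.6 315.4]
 [589.2 170. ]
 [483.1 310. ]] [np.float64(145.5116287384848), np.float64(99.61404202793398)] [np.float64(-87.39750530781583), np.float64(-176.90933114746596)]
lid [[500.5  80.6]
 [540.9 -61.5]
 [441.8 -89.7]
 [400.5  49.8]] [470.91793619  -5.1931862 ] [np.float64(104.68946789725662), np.float64(147.66421819634172), np.float64(102.99679075904318), np.float64(145.44368088881768)] [np.float64(17.096218729243386), np.float64(-74.153495659386), np.float64(-164.12391945786166), np.float64(106.50352404513542)]
knob [471.67240974  -5.07222646]
mat [ 505.03396321 -306.61291523]
flask.. [array([706.5077204 , 137.75685681]), array([ 698.75054514, -211.84141345]), array([ 668.96683578, -324.95043923])]
side proj knob [353.26328279 212.01503437] stop [247.81952919 337.06939796] [275.91946581 274.82532369] mat [364.726638   166.45633408]
```

```bash
cat >> h.py <<'E'
from scipy.spatial.transform import Rotation as Ro
def go(*targets):   # world x,y,z,yaw(deg) -> tool shift, roll
    s=env.state(); R=Ro.from_euler("xyz",s["tcp_rot"]).as_matrix(); y0=s["tcp_rot"][2]
    for x,y,z,w in targets:
        d=R.T@(np.array([x,y,z])-s["eef_pos"]); r=(y0-np.radians(w)+np.pi)%(2*np.pi)-np.pi
        print("tx %.1f ty %.1f tz %.1f roll %.3f"%(*d,r))
    print(s["t"],np.round(s["eef_pos"],1),np.degrees(y0))
E
python3 -c "
from h import *
go((471.3,-5.1,140,106.2))"
```

```text
tx -443.6 ty -465.4 tz 74.6 roll 0.932
0.2 [217.7 585.8 214.3] 159.61099169492232
```

Call:
step_arm(moves=[{"tx": -28,"ty": -29,"tz": 4,"roll": 0.08},{"tx": -56,"ty": -58,"tz": 8,"roll": 0.16},{"tx": -84,"ty": -87,"tz": 12,"roll": 0.24},{"tx": -112,"ty": -116,"tz": 16,"roll": 0.32},{"tx": -140,"ty": -145,"tz": 20,"roll": 0.4},{"tx": -168,"ty": -174,"tz": 24,"roll": 0.48},{"tx": -196,"ty": -204,"tz": 28,"roll": 0.56},{"tx": -224,"ty": -233,"tz": 32,"roll": 0.64},{"tx": -252,"ty": -262,"tz": 36,"roll": 0.72},{"tx": -280,"ty": -291,"tz": 40,"roll": 0.8},{"tx": -308,"ty": -320,"tz": 44,"roll": 0.88},{"tx": -336,"ty": -349,"tz": 48,"roll": 0.932}], grip=95)

```text
t: 1.2
eef_pos: [411.5, 139.8, 166.6]
tcp_rot: [3.141, -0.0, 1.85]
ft_force: [0.8, 0.5, 1.9]
opening: 0.996
grip_force: 0.0
```

```bash
python3 -c "
from h import *
go((471.3,-5.1,140,106.2))"
```

```text
tx -155.8 ty 17.6 tz 26.6 roll -0.004
1.2 [411.5 139.8 166.6] 105.97452556336695
```

Call:
step_arm(moves=[{"tx": -35,"ty": 4,"tz": 6},{"tx": -70,"ty": 8,"tz": 12},{"tx": -105,"ty": 12,"tz": 18},{"tx": -135,"ty": 15,"tz": 24},{"tx": -156,"ty": 17.5,"tz": 26.5},{"tx": -156,"ty": 17.5,"tz": 26.5},{"tx": -156,"ty": 17.5,"tz": 26.5},{"tx": -156,"ty": 17.5,"tz": 26.5}])

```text
validation failed for argument at $.mo...
```

```bash
python3 -c "
from h import *
go((471.3,-5.1,54,106.2))"
```

```text
tx -155.8 ty 17.6 tz 112.6 roll -0.004
1.2 [411.5 139.8 166.6] 105.97452556336695
```

All row fields seem to be required.

Call:
step_arm(moves=[{"tx": -35,"ty": 4,"tz": 6,"roll": 0},{"tx": -70,"ty": 8,"tz": 12,"roll": 0},{"tx": -105,"ty": 12,"tz": 18,"roll": 0},{"tx": -135,"ty": 15,"tz": 24,"roll": 0},{"tx": -156,"ty": 17.5,"tz": 26.5,"roll": 0},{"tx": -156,"ty": 17.5,"tz": 26.5,"roll": 0},{"tx": -156,"ty": 17.5,"tz": 26.5,"roll": 0},{"tx": -156,"ty": 17.5,"tz": 26.5,"roll": 0}])

```text
t: 1.87
eef_pos: [471.0, -2.7, 140.1]
tcp_rot: [-3.141, -0.0, 1.854]
ft_force: [0.3, 0.1, 1.0]
opening: 0.997
grip_force: 0.0
```

```bash
python3 -c "
from h import *
go((471.3,-5.1,54,106.2))"
```

```text
tx -2.4 ty -0.4 tz 86.1 roll 0.000
1.8667 [471.   -2.7 140.1] 106.20482812602236
```

Descend, then close.

Call:
step_arm(moves=[{"tx": -2.4,"ty": -0.4,"tz": 20,"roll": 0},{"tx": -2.4,"ty": -0.4,"tz": 40,"roll": 0},{"tx": -2.4,"ty": -0.4,"tz": 60,"roll": 0},{"tx": -2.4,"ty": -0.4,"tz": 75,"roll": 0},{"tx": -2.4,"ty": -0.4,"tz": 83,"roll": 0},{"tx": -2.4,"ty": -0.4,"tz": 86,"roll": 0},{"tx": -2.4,"ty": -0.4,"tz": 86,"roll": 0},{"tx": -2.4,"ty": -0.4,"tz": 86,"roll": 0}])

```text
t: 2.53
eef_pos: [472.0, -5.2, 54.8]
tcp_rot: [3.141, 0.0, 1.854]
ft_force: [0.6, 0.7, 0.7]
opening: 0.996
grip_force: 0.0
```

Call:
step_arm(moves=[{"tx": 0,"ty": 0,"tz": 0,"roll": 0},{"tx": 0,"ty": 0,"tz": 0,"roll": 0},{"tx": 0,"ty": 0,"tz": 0,"roll": 0},{"tx": 0,"ty": 0,"tz": 0,"roll": 0},{"tx": 0,"ty": 0,"tz": 0,"roll": 0},{"tx": 0,"ty": 0,"tz": 0,"roll": 0},{"tx": 0,"ty": 0,"tz": 0,"roll": 0},{"tx": 0,"ty": 0,"tz": 0,"roll": 0},{"tx": 0,"ty": 0,"tz": 0,"roll": 0},{"tx": 0,"ty": 0,"tz": 0,"roll": 0},{"tx": 0,"ty": 0,"tz": 0,"roll": 0},{"tx": 0,"ty": 0,"tz": 0,"roll": 0}], grip=0)

```text
t: 3.53
eef_pos: [471.7, -5.6, 54.1]
tcp_rot: [-3.141, -0.0, 1.854]
ft_force: [-0.1, 0.0, -0.6]
opening: 0.302
grip_force: 30.0
```

Held with 30 N at about 29 mm. Lift slowly at first.

Call:
step_arm(moves=[{"tx": 0,"ty": 0,"tz": -3,"roll": 0},{"tx": 0,"ty": 0,"tz": -7,"roll": 0},{"tx": 0,"ty": 0,"tz": -12,"roll": 0},{"tx": 0,"ty": 0,"tz": -18,"roll": 0},{"tx": 0,"ty": 0,"tz": -26,"roll": 0},{"tx": 0,"ty": 0,"tz": -36,"roll": 0},{"tx": 0,"ty": 0,"tz": -48,"roll": 0},{"tx": 0,"ty": 0,"tz": -60,"roll": 0},{"tx": 0,"ty": 0,"tz": -70,"roll": 0},{"tx": 0,"ty": 0,"tz": -76,"roll": 0},{"tx": 0,"ty": 0,"tz": -80,"roll": 0},{"tx": 0,"ty": 0,"tz": -80,"roll": 0}])

```text
t: 4.53
eef_pos: [472.0, -5.7, 135.0]
tcp_rot: [3.14, 0.001, 1.854]
ft_force: [-0.4, -0.4, -2.8]
opening: 0.299
grip_force: 30.0
```

```bash
python3 - <<'E'
from h import *
go((505,-306.6,134,98.5),(505,-306.6,18,98.5))
c=optics.read_camera("top")["pixels"]; s=optics.read_camera("side")["pixels"]
cv2.imwrite("pics/lift.png",np.hstack([cv2.resize(c[190:280,280:370],(400,400)),s[100:300,220:420].repeat(2,0).repeat(2,1)]))
E
```

```text
tx -298.2 ty -52.3 tz 1.0 roll 0.135
tx -298.1 ty -52.5 tz 117.0 roll 0.135
4.5333 [472.   -5.7 135. ] 106.21600673437571
```

View pics/lift.png

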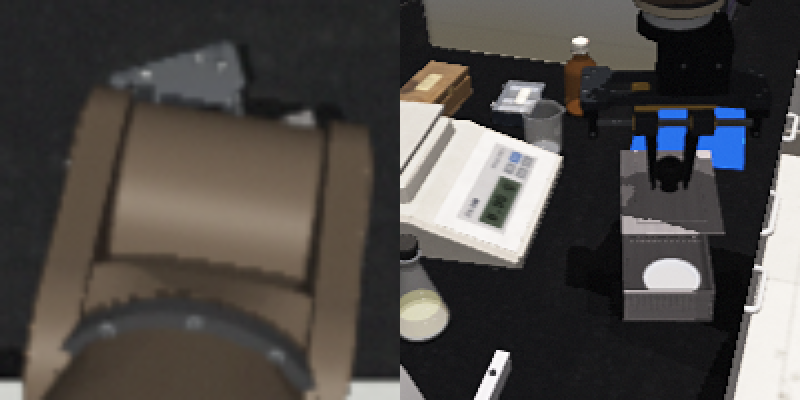

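The lid hangs level in the gripper. The tray is still on the worktop with the dish in it. Carry the lid over the mat.

Call:
step_arm(moves=[{"tx": -12,"ty": -2,"tz": 0,"roll": 0.01},{"tx": -36,"ty": -6,"tz": 0,"roll": 0.03},{"tx": -66,"ty": -12,"tz": 0,"roll": 0.05},{"tx": -98,"ty": -17,"tz": 0,"roll": 0.07},{"tx": -130,"ty": -23,"tz": 0,"roll": 0.09},{"tx": -162,"ty": -29,"tz": 0,"roll": 0.11},{"tx": -194,"ty": -34,"tz": 0,"roll": 0.12},{"tx": -226,"ty": -40,"tz": 0,"roll": 0.13},{"tx": -256,"ty": -45,"tz": 0,"roll": 0.135},{"tx": -280,"ty": -49,"tz": 0,"roll": 0.135},{"tx": -293,"ty": -51,"tz": 0,"roll": 0.135},{"tx": -298,"ty": -52,"tz": 0,"roll": 0.135}])

```text
t: 5.63
eef_pos: [504.6, -308.4, 133.2]
tcp_rot: [-3.141, -0.001, 1.717]
ft_force: [-0.3, 0.4, -1.3]
opening: 0.305
grip_force: 30.0
```

Call:
step_arm(moves=[{"tx": 0,"ty": 0,"tz": 8,"roll": 0},{"tx": 0,"ty": 0,"tz": 22,"roll": 0},{"tx": 0,"ty": 0,"tz": 40,"roll": 0},{"tx": 0,"ty": 0,"tz": 58,"roll": 0},{"tx": 0,"ty": 0,"tz": 74,"roll": 0},{"tx": 0,"ty": 0,"tz": 88,"roll": 0},{"tx": 0,"ty": 0,"tz": 98,"roll": 0},{"tx": 0,"ty": 0,"tz": 104,"roll": 0},{"tx": 0,"ty": 0,"tz": 108,"roll": 0},{"tx": 0,"ty": 0,"tz": 110,"roll": 0},{"tx": 0,"ty": 0,"tz": 110,"roll": 0},{"tx": 0,"ty": 0,"tz": 110,"roll": 0}])

```text
t: 6.63
eef_pos: [505.2, -306.3, 24.6]
tcp_rot: [3.141, 0.0, 1.719]
ft_force: [-0.5, 0.1, -3.3]
opening: 0.306
grip_force: 30.0
```

Call:
step_arm(moves=[{"tx": 0,"ty": 0,"tz": 1,"roll": 0},{"tx": 0,"ty": 0,"tz": 2,"roll": 0},{"tx": 0,"ty": 0,"tz": 3,"roll": 0},{"tx": 0,"ty": 0,"tz": 4,"roll": 0},{"tx": 0,"ty": 0,"tz": 5,"roll": 0},{"tx": 0,"ty": 0,"tz": 5.5,"roll": 0},{"tx": 0,"ty": 0,"tz": 6,"roll": 0},{"tx": 0,"ty": 0,"tz": 6,"roll": 0},{"tx": 0,"ty": 0,"tz": 6,"roll": 0}])

```text
t: 7.38
eef_pos: [505.0, -306.2, 18.1]
tcp_rot: [3.142, -0.0, 1.719]
ft_force: [-1.0, -0.3, -1.7]
opening: 0.3
grip_force: 30.0
```

Call:
step_arm(moves=[{"tx": 0,"ty": 0,"tz": 0.5,"roll": 0},{"tx": 0,"ty": 0,"tz": 1,"roll": 0},{"tx": 0,"ty": 0,"tz": 1,"roll": 0},{"tx": 0,"ty": 0,"tz": 1,"roll": 0}])

```text
t: 7.72
eef_pos: [505.0, -306.3, 18.1]
tcp_rot: [3.141, 0.0, 1.719]
ft_force: [-3.3, 2.5, 9.3]
opening: 0.304
grip_force: 30.0
```

On the mat (9 N up). Release and rise.

Call:
step_arm(moves=[{"tx": 0,"ty": 0,"tz": 0,"roll": 0},{"tx": 0,"ty": 0,"tz": 0,"roll": 0},{"tx": 0,"ty": 0,"tz": 0,"roll": 0},{"tx": 0,"ty": 0,"tz": 0,"roll": 0},{"tx": 0,"ty": 0,"tz": 0,"roll": 0},{"tx": 0,"ty": 0,"tz": 0,"roll": 0},{"tx": 0,"ty": 0,"tz": 0,"roll": 0},{"tx": 0,"ty": 0,"tz": 0,"roll": 0},{"tx": 0,"ty": 0,"tz": 0,"roll": 0},{"tx": 0,"ty": 0,"tz": 0,"roll": 0}], grip=90)

```text
t: 8.55
eef_pos: [505.0, -306.3, 17.1]
tcp_rot: [3.142, -0.0, 1.719]
ft_force: [0.2, 1.1, 0.5]
opening: 0.92
grip_force: 0.0
```

Call:
step_arm(moves=[{"tx": 0,"ty": 0,"tz": -8,"roll": 0},{"tx": 0,"ty": 0,"tz": -25,"roll": 0},{"tx": 0,"ty": 0,"tz": -50,"roll": 0},{"tx": 0,"ty": 0,"tz": -80,"roll": 0},{"tx": 0,"ty": 0,"tz": -110,"roll": 0},{"tx": 0,"ty": 0,"tz": -140,"roll": 0},{"tx": 0,"ty": 0,"tz": -160,"roll": 0},{"tx": 0,"ty": 0,"tz": -170,"roll": 0},{"tx": 0,"ty": 0,"tz": -170,"roll": 0}])

```text
t: 9.3
eef_pos: [505.5, -306.7, 189.5]
tcp_rot: [3.139, 0.003, 1.719]
ft_force: [-0.2, -0.9, -0.1]
opening: 0.945
grip_force: 0.0
```

```bash
python3 - <<'E'
from h import *
print(env.state()["opening"])
c=optics.read_camera("top")["pixels"]; s=optics.read_camera("side")["pixels"]
cv2.imwrite("pics/tray.png",np.hstack([cv2.resize(c[200:280,290:370],(400,400),interpolation=cv2.INTER_CUBIC),cv2.resize(s[100:300,250:450],(400,400),interpolation=cv2.INTER_CUBIC)]))
E
```

```text
0.9451087292711431
```

View pics/tray.png

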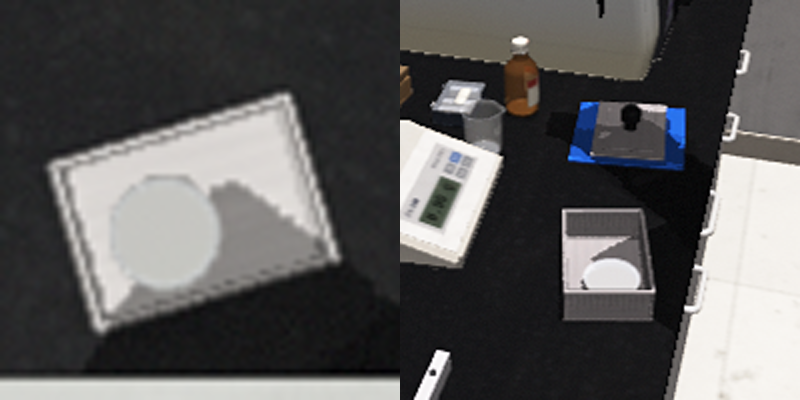

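The lid is flat on the mat, knob up, and released. The tray's top corners in the crop are (47,163), (290,93), (341,262) and (100,332). The dish is at (165,232), toward the +y near corner.

```bash
python3 - <<'E'
from h import *
c=optics.read_camera("top")
B=lambda u,v:((u-2)/5+290,(v-2)/5+200)
L=np.array([ray(c,B(*p),45) for p in[(47,163),(290,93),(341,262),(100,332)]])
print(L.round(1),L.mean(0),[np.linalg.norm(L[i]-L[i-1]) for i in range(4)],[np.degrees(np.arctan2(*(L[i]-L[i-1])[::-1])) for i in range(4)])
print("dish",ray(c,B(165,232),19))
a=np.radians(16.2);R=np.array([[np.cos(a),-np.sin(a)],[np.sin(a),np.cos(a)]]);m=L.mean(0)
print("dish in tray",R.T@(ray(c,B(165,232),19)-m))
g=m+R@[-46.5,-22];print("grip",g)
go((*g,190,106.2),(*g,100,106.2))
E
```

```text
[[499.   78.5]
 [538.3 -58.8]
 [443.5 -86.5]
 [404.8  48.3]] [471.37955412  -4.61581374] [np.float64(98.94680922873658), np.float64(142.80229272802927), np.float64(98.80227649719221), np.float64(140.24723110900672)] [np.float64(17.797390055997173), np.float64(-74.03073522987702), np.float64(-163.68195220668784), np.float64(106.00848467080107)]
dish [460.63054509  12.46546876]
dish in tray [-5.5566796  19.40192565]
grip [432.86370207 -38.71536126]
tx 274.9 ty -31.5 tz -3.8 roll -0.135
tx 274.7 ty -31.3 tz 86.2 roll -0.135
9.45 [ 504.5 -305.9  185.8] 98.47824530343802
```

Call:
step_arm(moves=[{"tx": 20,"ty": -2,"tz": 0,"roll": -0.01},{"tx": 50,"ty": -5,"tz": 4,"roll": -0.03},{"tx": 85,"ty": -9,"tz": 10,"roll": -0.06},{"tx": 120,"ty": -13,"tz": 20,"roll": -0.09},{"tx": 155,"ty": -18,"tz": 35,"roll": -0.11},{"tx": 190,"ty": -22,"tz": 50,"roll": -0.125},{"tx": 225,"ty": -26,"tz": 65,"roll": -0.133},{"tx": 255,"ty": -29,"tz": 78,"roll": -0.133},{"tx": 270,"ty": -31,"tz": 86,"roll": -0.133},{"tx": 275,"ty": -31.5,"tz": 86,"roll": -0.133},{"tx": 275,"ty": -31.5,"tz": 86,"roll": -0.133},{"tx": 275,"ty": -31.5,"tz": 86,"roll": -0.133}], grip=40)

```text
t: 10.45
eef_pos: [433.7, -39.4, 101.0]
tcp_rot: [-3.141, -0.0, 1.852]
ft_force: [-0.7, -0.0, 0.7]
opening: 0.416
grip_force: 0.0
```

```bash
python3 -c "
from h import *
go((432.9,-38.7,23,106.1))"
```

```text
tx 0.9 ty -0.6 tz 78.0 roll 0.000
10.45 [433.7 -39.4 101. ] 106.11962477454937
```

Call:
step_arm(moves=[{"tx": 0.5,"ty": -0.5,"tz": 15,"roll": 0},{"tx": 0.5,"ty": -0.5,"tz": 30,"roll": 0},{"tx": 0.5,"ty": -0.5,"tz": 45,"roll": 0},{"tx": 0.5,"ty": -0.5,"tz": 60,"roll": 0},{"tx": 0.5,"ty": -0.5,"tz": 70,"roll": 0},{"tx": 0.5,"ty": -0.5,"tz": 76,"roll": 0},{"tx": 0.5,"ty": -0.5,"tz": 78,"roll": 0},{"tx": 0.5,"ty": -0.5,"tz": 78,"roll": 0},{"tx": 0.5,"ty": -0.5,"tz": 78,"roll": 0}])

```text
t: 11.2
eef_pos: [433.1, -39.0, 23.5]
tcp_rot: [3.141, 0.0, 1.851]
ft_force: [0.0, -0.4, 0.5]
opening: 0.421
grip_force: 0.0
```

Call:
step_arm(moves=[{"tx": 0,"ty": 0,"tz": 0,"roll": 0},{"tx": 0,"ty": 0,"tz": 0,"roll": 0},{"tx": 0,"ty": 0,"tz": 0,"roll": 0},{"tx": 0,"ty": 0,"tz": 0,"roll": 0},{"tx": 0,"ty": 0,"tz": 0,"roll": 0},{"tx": 0,"ty": 0,"tz": 0,"roll": 0},{"tx": 0,"ty": 0,"tz": 0,"roll": 0},{"tx": 0,"ty": 0,"tz": 0,"roll": 0},{"tx": 0,"ty": 0,"tz": 0,"roll": 0},{"tx": 0,"ty": 0,"tz": 0,"roll": 0}], grip=0)

```text
t: 12.03
eef_pos: [432.8, -38.6, 23.2]
tcp_rot: [3.141, 0.0, 1.852]
ft_force: [1.0, 0.9, 2.0]
opening: 0.027
grip_force: 30.0
```

```bash
python3 - <<'E'
from h import *
s=env.state();print(s["opening"],s["grip_force"],s["ft_force"])
b=np.radians(2.85);S=np.array([[np.cos(b),-np.sin(b)],[np.sin(b),np.cos(b)]]);o=np.array([582.6,315.4])
for off in ((-5,-30),(-5,-12),(0,0)):
    h=o+S@(np.array([-48,-70])+off); g=h+S@[-46.5,-22]; print(h,g); go((*g,s["eef_pos"][2],92.85))
E
```

```text
0.026903136848064127 30.001894533634186 [0.99829196 0.8801153  1.9889071 ]
[534.63769163 212.88845443] [489.28907642 188.60362174]
tx 202.6 ty 117.3 tz 0.0 roll 0.231
12.0333 [432.8 -38.6  23.2] 106.106876180768
[533.7427069  230.86619072] [488.39409169 206.58135803]
tx 220.1 ty 121.4 tz 0.0 roll 0.231
12.0333 [432.8 -38.6  23.2] 106.106876180768
[538.13986605 243.09995512] [492.79125084 218.81512243]
tx 230.6 ty 129.0 tz 0.0 roll 0.231
12.0333 [432.8 -38.6  23.2] 106.106876180768
```

The wall is gripped. Slide toward a stand-off from the stop while squaring up.

Call:
step_arm(moves=[{"tx": 2,"ty": 1,"tz": 0,"roll": 0.005},{"tx": 6,"ty": 3,"tz": 0,"roll": 0.02},{"tx": 12,"ty": 6,"tz": 0,"roll": 0.04},{"tx": 20,"ty": 10,"tz": 0,"roll": 0.065},{"tx": 29,"ty": 15,"tz": 0,"roll": 0.09},{"tx": 39,"ty": 20,"tz": 0,"roll": 0.115},{"tx": 49,"ty": 25,"tz": 0,"roll": 0.14},{"tx": 59,"ty": 31,"tz": 0,"roll": 0.165},{"tx": 69,"ty": 37,"tz": 0,"roll": 0.185},{"tx": 79,"ty": 43,"tz": 0,"roll": 0.205},{"tx": 88,"ty": 48,"tz": 0,"roll": 0.22},{"tx": 96,"ty": 53,"tz": 0,"roll": 0.231}])

```text
t: 13.03
eef_pos: [456.6, 68.6, 23.2]
tcp_rot: [-3.141, 0.0, 1.619]
ft_force: [-1.4, -7.5, 4.8]
opening: 0.032
grip_force: 30.0
```

```bash
python3 - <<'E'
from h import *
s=env.state();print(s["opening"],s["grip_force"],s["ft_force"],s["moment"])
b=np.radians(2.85);S=np.array([[np.cos(b),-np.sin(b)],[np.sin(b),np.cos(b)]]);o=np.array([582.6,315.4])
g=o+S@[-48-46.5-10,-70-22-30]; go((*g,23.2,92.85))
E
```

```text
0.03164988059355955 30.004575848579407 [-1.40342769 -7.49397557  4.84757175] [-1.29532028  0.3742149  -0.23458068]
tx 118.3 ty 33.5 tz -0.1 roll -0.001
13.0333 [456.6  68.6  23.2] 92.77932609050194
```

Call:
step_arm(moves=[{"tx": 9,"ty": 2,"tz": 0,"roll": 0},{"tx": 19,"ty": 5,"tz": 0,"roll": 0},{"tx": 30,"ty": 8,"tz": 0,"roll": 0},{"tx": 41,"ty": 11,"tz": 0,"roll": 0},{"tx": 52,"ty": 14,"tz": 0,"roll": 0},{"tx": 63,"ty": 18,"tz": 0,"roll": 0},{"tx": 75,"ty": 21,"tz": 0,"roll": 0},{"tx": 87,"ty": 25,"tz": 0,"roll": 0},{"tx": 99,"ty": 28,"tz": 0,"roll": 0},{"tx": 109,"ty": 31,"tz": 0,"roll": 0},{"tx": 116,"ty": 33,"tz": 0,"roll": 0},{"tx": 118,"ty": 33.5,"tz": 0,"roll": 0}])

```text
t: 14.03
eef_pos: [484.3, 188.2, 23.2]
tcp_rot: [-3.141, 0.001, 1.621]
ft_force: [-0.5, -8.8, 6.3]
opening: 0.033
grip_force: 30.0
```

```bash
python3 - <<'E'
from h import *
s=env.state();print(s["opening"],s["grip_force"],s["ft_force"],s["moment"])
go((489,188.6,23.2,92.85))
c=optics.read_camera("top")["pixels"]; s=optics.read_camera("side")["pixels"]
cv2.imwrite("pics/near.png",np.hstack([cv2.resize(c[190:270,205:285],(400,400),interpolation=cv2.INTER_CUBIC),cv2.resize(s[220:400,200:380],(400,400),interpolation=cv2.INTER_CUBIC)]))
E
```

```text
0.033169035546000675 30.00599205493927 [-0.54372891 -8.8439756   6.29124742] [-1.60785218  0.22592679 -0.23576685]
tx 0.2 ty 4.7 tz -0.0 roll 0.000
14.0333 [484.3 188.2  23.2] 92.87417558822106
```

View pics/near.png

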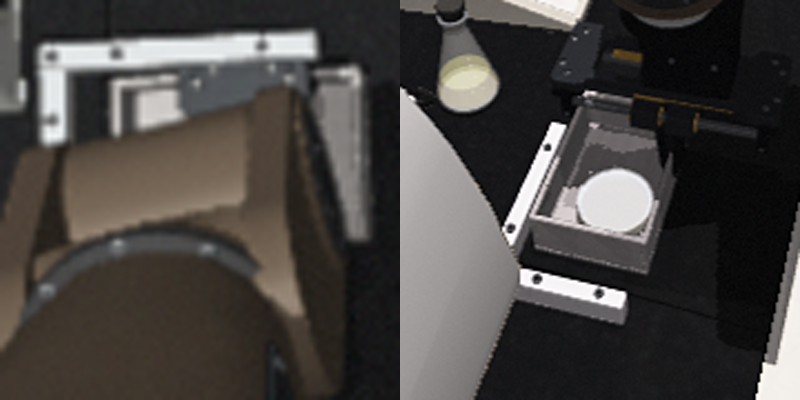

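The tray is parallel to the rails at the stand-off and the dish is in it. The tray's far-left rim corner is at (111,82) and the far-right one at (360,66).

```bash
python3 - <<'E'
from h import *
c=optics.read_camera("top")
A=lambda u,v:((u-2)/5+205,(v-2)/5+190)
b=np.radians(2.85);S=np.array([[np.cos(b),-np.sin(b)],[np.sin(b),np.cos(b)]]);o=np.array([582.6,315.4])
p=[ray(c,A(*q),45) for q in((111,82),(360,66))]
print([S.T@(q-o) for q in p],np.degrees(np.arctan2(*(p[0]-p[1])[::-1])))
E
```

```text
[array([-10.2200541, -29.7824899]), array([  -8.50489661, -172.23115323])] 93.53983825217414
```

Call:
step_arm(moves=[{"tx": 2,"ty": 0.5,"tz": 0,"roll": 0},{"tx": 5,"ty": 1,"tz": 0,"roll": 0},{"tx": 9,"ty": 2,"tz": 0,"roll": 0},{"tx": 13,"ty": 3,"tz": 0,"roll": 0},{"tx": 17,"ty": 4,"tz": 0,"roll": 0},{"tx": 20,"ty": 5,"tz": 0,"roll": 0},{"tx": 23,"ty": 6,"tz": 0,"roll": 0},{"tx": 25,"ty": 7,"tz": 0,"roll": 0},{"tx": 26,"ty": 8,"tz": 0,"roll": 0},{"tx": 26,"ty": 8,"tz": 0,"roll": 0}])

```text
t: 15.02
eef_pos: [490.3, 213.5, 23.2]
tcp_rot: [-3.139, 0.001, 1.62]
ft_force: [-4.7, -4.6, 8.0]
opening: 0.026
grip_force: 30.0
```

Call:
step_arm(moves=[{"tx": 0.5,"ty": 0.5,"tz": 0,"roll": 0},{"tx": 1,"ty": 1,"tz": 0,"roll": 0},{"tx": 1.5,"ty": 1.5,"tz": 0,"roll": 0},{"tx": 2,"ty": 2,"tz": 0,"roll": 0},{"tx": 2,"ty": 2,"tz": 0,"roll": 0},{"tx": 2,"ty": 2,"tz": 0,"roll": 0}])

```text
t: 15.52
eef_pos: [491.6, 215.3, 23.2]
tcp_rot: [-3.138, 0.001, 1.62]
ft_force: [-6.9, -8.5, 9.9]
opening: 0.032
grip_force: 30.0
```

Call:
step_arm(moves=[{"tx": 0.5,"ty": 0.5,"tz": 0,"roll": 0},{"tx": 1,"ty": 1,"tz": 0,"roll": 0},{"tx": 1.5,"ty": 1,"tz": 0,"roll": 0},{"tx": 1.5,"ty": 1,"tz": 0,"roll": 0},{"tx": 1.5,"ty": 1,"tz": 0,"roll": 0}])

```text
t: 15.93
eef_pos: [492.8, 216.8, 23.2]
tcp_rot: [-3.139, 0.001, 1.62]
ft_force: [-5.6, -8.0, 9.8]
opening: 0.028
grip_force: 30.0
```

Call:
step_arm(moves=[{"tx": 0.5,"ty": 0.5,"tz": 0,"roll": 0},{"tx": 1,"ty": 1,"tz": 0,"roll": 0},{"tx": 1,"ty": 1,"tz": 0,"roll": 0},{"tx": 1,"ty": 1,"tz": 0,"roll": 0}])

```text
t: 16.27
eef_pos: [492.9, 217.1, 23.2]
tcp_rot: [-3.137, 0.002, 1.62]
ft_force: [-8.9, -14.3, 12.6]
opening: 0.033
grip_force: 30.0
```

Call:
step_arm(moves=[{"tx": 0.5,"ty": 0.5,"tz": 0,"roll": 0},{"tx": 1,"ty": 1,"tz": 0,"roll": 0},{"tx": 1,"ty": 1,"tz": 0,"roll": 0},{"tx": 1,"ty": 1,"tz": 0,"roll": 0}])

```text
t: 16.6
eef_pos: [492.9, 217.2, 23.2]
tcp_rot: [-3.134, 0.003, 1.621]
ft_force: [-11.7, -22.1, 17.4]
opening: 0.032
grip_force: 30.0
```

```bash
python3 - <<'E'
from h import *
s=env.state();print(s["eef_pos"],s["ft_force"],s["moment"])
c=optics.read_camera("top")["pixels"]; s=optics.read_camera("side")["pixels"]
cv2.imwrite("pics/home.png",np.hstack([cv2.resize(c[190:270,205:285],(400,400),interpolation=cv2.INTER_CUBIC),cv2.resize(s[240:380,220:360],(400,400),interpolation=cv2.INTER_CUBIC)]))
E
```

```text
[492.90130108 217.23726875  23.15037001] [-11.66337711 -22.09845225  17.39250091] [-3.76651137  1.85495643 -0.20159132]
```

View pics/home.png

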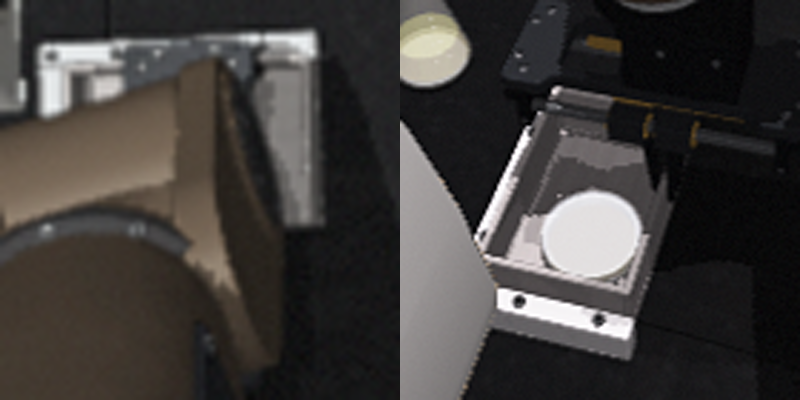

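The tray is seated against both rails: x and y have stalled while the force rises. Relax, release, and rise.

Call:
step_arm(moves=[{"tx": -0.5,"ty": -0.3,"tz": -0.2,"roll": 0},{"tx": -1.2,"ty": -0.7,"tz": -0.4,"roll": 0},{"tx": -1.2,"ty": -0.7,"tz": -0.4,"roll": 0}])

```text
t: 16.95
eef_pos: [493.2, 217.2, 23.2]
tcp_rot: [-3.137, 0.002, 1.62]
ft_force: [-7.7, -10.2, 7.4]
opening: 0.029
grip_force: 30.0
```

Call:
step_arm(moves=[{"tx": 0,"ty": 0,"tz": 0,"roll": 0},{"tx": 0,"ty": 0,"tz": 0,"roll": 0},{"tx": 0,"ty": 0,"tz": 0,"roll": 0},{"tx": 0,"ty": 0,"tz": 0,"roll": 0},{"tx": 0,"ty": 0,"tz": 0,"roll": 0},{"tx": 0,"ty": 0,"tz": 0,"roll": 0},{"tx": 0,"ty": 0,"tz": 0,"roll": 0},{"tx": 0,"ty": 0,"tz": 0,"roll": 0}], grip=40)

```text
t: 17.62
eef_pos: [495.3, 218.8, 23.5]
tcp_rot: [3.141, -0.0, 1.621]
ft_force: [0.2, 0.5, 0.0]
opening: 0.419
grip_force: 0.0
```

Call:
step_arm(moves=[{"tx": 0,"ty": 0,"tz": -8,"roll": 0},{"tx": 0,"ty": 0,"tz": -25,"roll": 0},{"tx": 0,"ty": 0,"tz": -50,"roll": 0},{"tx": 0,"ty": 0,"tz": -80,"roll": 0},{"tx": -20,"ty": 0,"tz": -110,"roll": 0},{"tx": -55,"ty": 0,"tz": -130,"roll": 0},{"tx": -95,"ty": 0,"tz": -150,"roll": 0},{"tx": -135,"ty": 0,"tz": -160,"roll": 0},{"tx": -175,"ty": 0,"tz": -160,"roll": 0},{"tx": -210,"ty": 0,"tz": -160,"roll": 0},{"tx": -230,"ty": 0,"tz": -160,"roll": 0},{"tx": -230,"ty": 0,"tz": -160,"roll": 0}])

```text
t: 18.62
eef_pos: [507.0, -14.3, 184.3]
tcp_rot: [3.141, 0.001, 1.617]
ft_force: [0.2, -0.3, 0.2]
opening: 0.418
grip_force: 0.0
```

```bash
python3 - <<'E'
from h import *
c=optics.read_camera("top")["pixels"]; s=optics.read_camera("side")["pixels"]
cv2.imwrite("pics/fin.png",np.hstack([cv2.resize(c[190:270,205:285],(400,400),interpolation=cv2.INTER_CUBIC),cv2.resize(s[100:400,180:480],(400,400),interpolation=cv2.INTER_AREA)]))
cv2.imwrite("pics/fintop.png",c)
E
```

```text
(no output)
```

View pics/fin.png

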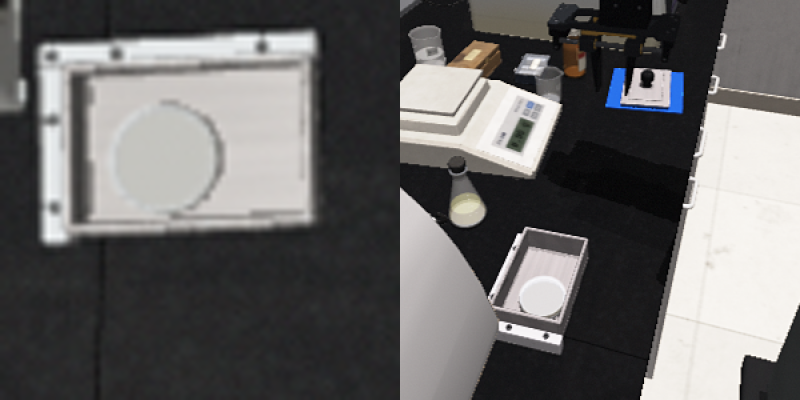

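The tray sits flush in both rails at (68,65)–(312,225), with the dish flat inside. The lid is on the mat, the bystanders are undisturbed, and the arm is clear. Handing in.

```bash
python3 -c "
from h import *
print(env.job_done())"
```

```text
the job is handed in; nothing more can be done
None
```

I handed the job in at about 19 s of the 67 s allowed. In the last pictures the lid lies released on the mat, knob up, and the tray sits flush in the corner stop with the dish flat inside; the flask, bottle and beaker look undisturbed. The hand-in call returned no verdict.

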